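Shut and latch the woodware sample case

TASK

Slide the cover of the wooden sample case fully shut, then swing the red-knobbed latch handle across: let it ride up over the metal cam by itself and go on until it has dropped down into the notch behind the cam and meets the end wall. Be gentle, never forcing, hauling up or jamming the parts, let go at the end, and leave the bowl, trivet and masher where they are.

Things in the scene. Friction and masses are not known exactly. Their poses are not given: they have to be found in the camera images.
- case: wooden sample case with a clear sliding cover, 220 (x) by 340 (y) by 60 mm high, fixed to the table. Origin: centre of its underside. Its y axis is the way the cover slides open, its z is up. At the -y end is a 70 mm deep wooden deck, top 60 mm above the table, that carries the latch; side walls are also 60 mm high.
- cover (a joint): how far the sliding cover is open, m: 0 shut against its rubber stop (which gives about 1 mm per 3 N), growing as it slides to the case's +y. It slides with about 4 N of friction and stays where left. The cover lies flush with the case's top (its top 60 mm above the table).
- cover_pull (a point): centre of the pale wooden pull bar on the cover: 80 mm along case x, 16 mm along case y, 28 mm high, standing 60 to 88 mm above the table. It moves with the cover. Push its +y face toward case -y to shut the cover. With the cover shut it is at (0, 60, 74) mm in the case frame.
- latch_pivot (a point): on the upright axis of the handle, at bar height: (0, -130, 97) mm in the case frame; a 28 mm wide steel post stands below. The silvery metal keeper (cam, notch, end wall) is on the cover's edge, 70 mm from this axis toward case +y when shut; its slotted fixing lets it sit up to 14 mm to either side along case x, which is not measured.
- latch_turn (a joint): turn of the latch handle, rad: 0 when it points to the case's -x, growing clockwise seen from above; at 1.57 it points to case +y, over the cover. Light friction, stays where left. The keeper's place varies (see latch_pivot), so the handle ends in the notch anywhere between about 1.35 and 1.80 rad: the end must be found by feel.
- latch_lift (a joint): how far the handle has risen, m: 0 fully down; spring and weight press it down with 11 to 13 N. With the cover shut its greased foot (70 mm from the axis) climbs a 14 degree ramp to a sharp crest at 8 mm, then drops to 0 in a 12 mm notch (foot 10 mm) with a tall end wall (15 N per mm). Turned slowly it takes 1 to 4 N at the knob on the ramp (more if hurried), about 1 N elsewhere; the wall is a sharp rise.
- latch_knob (a point): centre of the red upright knob on the handle's end: cylinder 16 mm wide, 40 mm high, 102 to 142 mm above the table with the handle down, 95 mm from the pivot axis; rises with the handle. The steel bar below it is 12 mm wide, 92 to 102 mm up, and ends 9 mm past the knob's axis. Push the knob sideways or straddle it loosely so that it can rise and drop freely.
- bowl: bystander: dark wooden bowl, 110 mm wide, 50 mm high, loose; origin at the centre of its underside
- trivet: bystander: wooden ring 110 mm wide, 12 mm high, loose; origin at the centre of its underside
- masher: bystander: pale wooden mushroom-shaped masher, 52 mm wide, 106 mm high, standing loose; origin at the centre of its underside

How it is judged:
On the way, in this order (a step that is already met when the one before it is completed fails the run):
1. the cover is fully shut while the latch handle is still open (value of joint cover below 0.003 m and value of joint latch_turn below 0.5 rad), for 0.2 s.
2. the handle rides up on the cam with the cover shut (value of joint latch_lift above 0.004 m and value of joint latch_turn above 0.8 rad and value of joint cover below 0.005 m), for 0.05 s.
At the end, for the whole second after the job is handed in: the cover is shut to within 5 mm, the handle stands past 1.32 rad and has dropped to within 1.5 mm of fully down (so its foot is in the notch), it is at rest and the robot touches nothing (value of joint cover below 0.005 m and value of joint latch_turn above 1.32 rad and value of joint latch_lift below 0.0015 m and velocity of joint latch_turn between -0.05 and 0.05 rad/s).
It fails at once if the robot presses on the case, cover or latch with more than 25 N (contact force between any of the fingers, the arm and case above 25 N).
It fails at once if the handle is hauled up more than 13 mm, clear of the cam (value of joint latch_lift above 0.013 m).
It fails at once if the bowl, trivet or masher is moved by more than 20 mm (distance of any of bowl, trivet, masher from where it was at the start of the episode above 0.02 m).
It also fails if it takes over 72 s, if anything falls off the work surface, if the arm or the gripper's body presses on something with over 40 N, if the wrist force passes 120 N, or if a joint passes its speed limit or range.

ROBOT

A 6-joint arm with a two-finger parallel gripper is mounted at the origin on the work surface. World frame = base frame: x ahead of the robot, y to its left, z up, the work surface at z = 0. Lengths are in m, angles in rad, forces in N, time in s.
With the tool pointing down it reaches from about 0.35 to 0.775 m from the base axis. Payload 5.5 kg.
Tool frame: the origin (TCP) lies between the finger pads; the fingertips stand env.nose_length ahead of it and the grasp point (between the pads) lies 8 mm behind it (env.nose_length is the distance from the TCP to the fingertips, in m); z points along the fingers, y is the direction in which the jaws open and shut (so a half turn about z gives the same grasp; the last joint's range is limited). The gripper opens to 85 mm and grips with 20 to 120 N. Pads are 22 mm wide; open, the fingers measure 114 mm over their backs; the gripper's body (76 mm by 85 mm) begins 54 mm behind the grasp point. The pads swing forward as they close: fully open they stand 13 mm farther back than shut.
Start: joints at [-1.328, 0.313, 0.046, 1.304, 0, 1.431], TCP at [0.215, -0.533, 0.242] pointing down, gripper open.
Joint ranges: [-2.76, 2.76], [-0.86, 1.69], [-1.03, 1.26], [-2.2, 2.34], [-1.47, 1.5], [-3.14, 3.14]. Speed limits (rad/s): [2.57, 2.57, 3.14, 3.14, 3.14, 3.14].

INTERFACE

Orientations are given as a unit quaternion [w, x, y, z].
In Python, from workcell import env gives the robot as it stands. The module is installed in compiled form; this text tells all that it offers.
- The arm moves only by the shell command python3 -m creep 'ROWS' [FORCE]. ROWS is a JSON object of lists of equal length, an entry for each row: "hand": the finger opening in mm, from 0 to 85.4; "delta_pos": the shift along the tool's x, y, z scaled (see below), a list of three; "turn": the turn about the tool's z scaled (see below). In form: {"hand": [hand, ...], "delta_pos": [[dx, dy, dz], ...], "turn": [turn, ...]}. A call has exactly 5 rows; each row shifts and turns the commanded pose from where the row before left it, along the tool's axes as they then stand; what a row does not reach is not made up. The controller multiplies each number of a shift by 0.8 m and each number of a turn by 5 degrees. A row lasts 1/12 s, in which the tool goes at most 41.7 mm and 7.16 degrees, less where a joint would pass 70% of its speed; a pose out of reach is approached as far as the arm can. A call with a number of a shift or a turn outside -1 to 1 is refused whole. A call with a gripper value outside its range is refused whole. The fingers move at their own pace and stop on an object; FORCE is the grip in N (left out, the last holds). Time passes only in rows, so rows that do not move let the fingers close, or fill a call up. It gives the time, the measured TCP pose, the force and the opening at its end, in the units of the state.
- env.get_state(): the state, without advancing time (a new reading comes with each control period).
- env.read_camera(name): name is "scene" or "side" or "wrist"; returns a dict with "pixels" (420x560x3 uint8, red, green, blue), "depth" (420x560 float32, m along the optical axis (not along the pixel's ray), 0 where there is no reading), "fx", "fy", "cx", "cy" (pixels), "origin" and "orientation" of the camera in the world. Camera axes: x right, y down, z forward; pixel columns grow to the right and rows downward; lengths in m; the calibration is good to about 2 mm. A picture is of the moment at which its call begins.
- env.hand_in(): hands the job in, once; it reports no verdict.
Trained networks look in the newest picture that a camera, given by its name, has taken for a name from the list of things; names that differ only in an ending like _2 or _b are one class to them, and where a whole thing is asked for, a point or a joint stands for the part that bears it (a point fixed in the world has none). Each returns a list of dicts, best first, with "score" (0 to 1); they miss things now and then, are a little off and sometimes report something else, mostly with a low value. They report only what shows in the picture. A call takes as long as a camera call.
- env.find_in(camera, target): "location" ([row, column] in pixels, amid what is visible of it).
- env.pinpoint(camera, target): "location" ([row, column] in pixels: a listed point, or the origin of a listed thing).
The state is a dict: "clock": time; "joint_pos": joint angles; "qvel": joint speeds; "tau": joint torques, N m; "tcp_pos": TCP position; "orientation": TCP orientation; "wrist_force": force on the tool from outside, world axes, zero at the start; "ft_torque": the same for the moment, N m; "finger_gap": finger opening in m.
Only numpy, scipy, OpenCV 4.12 (cv2) and the standard library are available. Lean on these libraries where they do the work, as an engineer would, in place of code of your own. Each camera call takes 0.05 s, during which the arm holds its last target.

## Working session

There is one attempt and no reset: what is moved stays moved. The work goes in short steps, Python scripts to look and compute and a shell command to move; the robot and the scene stay as the last step left them, time stands still between calls to the robot, and variables do not carry over. Pictures are saved under pics/ and viewed, and the job is handed in when it is done.

```bash
mkdir -p pics; cat > h.py <<'E'
import numpy as np, cv2
from workcell import env
from scipy.spatial.transform import Rotation as R
def rot(q): return R.from_quat([q[1],q[2],q[3],q[0]]).as_matrix()
def world(c,r,col,d=None):
    r0,c0=int(round(r)),int(round(col))
    if d is None:
        p=c["depth"][max(0,r0-1):r0+2,max(0,c0-1):c0+2]; p=p[p>0]; d=np.median(p)
    v=np.array([(col-c["cx"])/c["fx"]*d,(r-c["cy"])/c["fy"]*d,d])
    return rot(c["orientation"])@v+np.array(c["origin"])
def atz(c,r,col,z):
    v=rot(c["orientation"])@np.array([(col-c["cx"])/c["fx"],(r-c["cy"])/c["fy"],1]); o=np.array(c["origin"])
    return o+v*(z-o[2])/v[2]
def save(c,n): cv2.imwrite("pics/"+n,c["pixels"][:,:,::-1])
E
python3 - <<'E'
from h import *
np.set_printoptions(precision=4,suppress=True)
s=env.get_state(); print(s, env.nose_length)
for n in ["scene","side"]:
    c=env.read_camera(n); save(c,n+"0.png"); print(n,c["origin"],c["orientation"],c["fx"])
    for t,z in [("case",0),("cover_pull",.074),("latch_pivot",.097),("latch_knob",.122),("bowl",0),("trivet",0),("masher",0)]:
        for d in env.pinpoint(n,t)[:1]:
            print(t,round(d["score"],2),np.round(d["location"],1),atz(c,*d["location"],z))
E
```

```text
{'clock': 0.0, 'joint_pos': array([-1.3276,  0.314 ,  0.045 ,  1.3036, -0.    ,  1.4312]), 'qvel': array([-0.0016, -0.0003, -0.0018,  0.0011,  0.0003,  0.0003]), 'tau': array([ -0.0032, -48.0623,  29.8536,   0.0191,  -0.0003,   0.    ]), 'tcp_pos': array([ 0.2146, -0.5329,  0.2414]), 'orientation': array([-0.0009,  0.9817,  0.1902, -0.0001]), 'wrist_force': array([-0.2848,  0.3826,  0.0422]), 'ft_torque': array([ 0.0133, -0.0109, -0.0022]), 'finger_gap': 0.0853355368607212} 0.011
scene [ 1.0912 -0.3038  1.0971] [-0.2484  0.8383  0.4661 -0.1352] 414.99851690784607
case 0.6 [239.9 262.5] [ 0.5551 -0.0335  0.    ]
cover_pull 0.58 [206.1 296.7] [0.5468 0.0913 0.074 ]
latch_pivot 0.87 [241.1 218.6] [ 0.5426 -0.1611  0.097 ]
latch_knob 0.79 [209.7 206. ] [ 0.4491 -0.149   0.122 ]
bowl 0.76 [155.1 364.7] [0.4546 0.4331 0.    ]
trivet 0.74 [243.1 137.3] [ 0.3678 -0.3564  0.    ]
masher 0.71 [318.9 159.2] [ 0.6168 -0.3911  0.    ]
side [0.3096 0.9107 0.885 ] [ 0.054  -0.1111  0.901  -0.4158] 484.7262721404795
case 0.69 [224.1 282.3] [ 0.5562 -0.0406  0.    ]
cover_pull 0.61 [237.8 274. ] [0.5429 0.0918 0.074 ]
latch_pivot 0.82 [168.9 293. ] [ 0.5567 -0.1664  0.097 ]
latch_knob 0.66 [172.7 327. ] [ 0.4567 -0.1369  0.122 ]
bowl 0.86 [384.7 273.3] [0.4566 0.4244 0.    ]
trivet 0.75 [169.9 362.4] [ 0.3757 -0.3454  0.    ]
masher 0.59 [151.1 291.8] [ 0.6141 -0.3958  0.    ]
```

View pics/scene0.png

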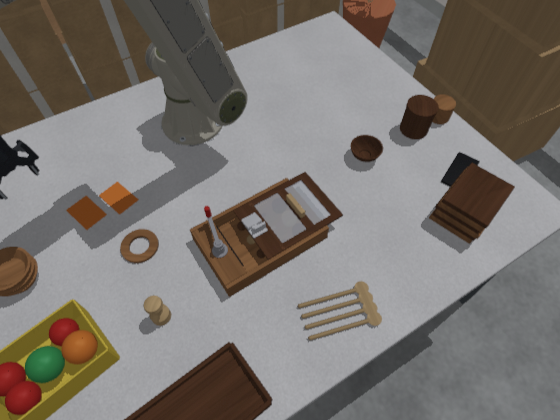

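View pics/side0.png

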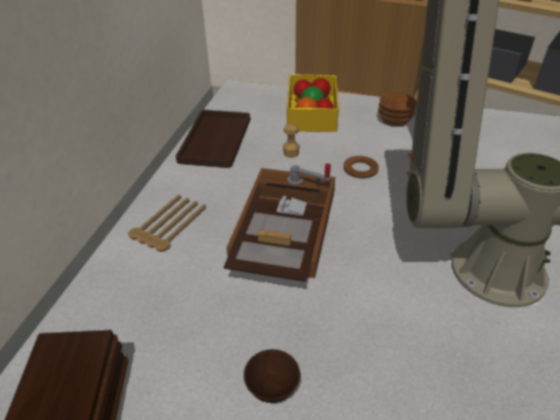

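The scene view shows the case around (262,240) with the white keeper at (254,226) on the cover edge, the pull bar at (296,205), and the red knob at (207,211) pointing about -x. Bystanders are well clear. Next I refine the poses with depth.

```bash
python3 - <<'E'
from h import *
np.set_printoptions(precision=4,suppress=True)
for n in ["scene","side"]:
    c=env.read_camera(n); d=c["depth"]; v,u=np.mgrid[:420,:560]
    P=np.stack([(u-c["cx"])/c["fx"]*d,(v-c["cy"])/c["fy"]*d,d],-1)@rot(c["orientation"]).T+np.array(c["origin"])
    col=c["pixels"].astype(int)
    roi=(d>0)&(abs(P[...,0]-.55)<.2)&(abs(P[...,1]+.03)<.23)
    m=roi&(P[...,2]>.05)&(P[...,2]<.066)
    pts=P[m][:,:2].astype(np.float32)
    r=cv2.minAreaRect(pts*1000); print(n,len(pts),r, cv2.boxPoints(r).tolist())
    red=roi&(col[...,0]>120)&(col[...,1]<60)&(P[...,2]>.09)
    print("red",red.sum(),P[red].mean(0),P[red].min(0),P[red].max(0))
    hi=roi&(P[...,2]>.087)&(P[...,2]<.106); print("bar",hi.sum(),P[hi].mean(0)); 
    if hi.sum()>4: print(cv2.fitLine(P[hi][:,:2].astype(np.float32),cv2.DIST_L2,0,.01,.01).ravel())
    pull=roi&(P[...,2]>.074)&(P[...,2]<.095)&(P[...,1]>.03)
    if pull.sum()>5: print("pull",pull.sum(),P[pull].mean(0),cv2.minAreaRect(P[pull][:,:2].astype(np.float32)*1000))
    a,b=(150,330),(180,360)
    x0,y0=(180,160) if n=="scene" else (220,150)
    cv2.imwrite(f"pics/{n}_z.png",cv2.resize(c["pixels"][y0:y0+140,x0:x0+180,::-1],None,fx=4,fy=4,interpolation=cv2.INTER_CUBIC))
E
```

```text
scene 6964 ((546.1031494140625, -5.988739013671875), (222.45999145507812, 403.7109069824219), 1.8062283992767334) [[428.5660400390625, 192.26051330566406], [441.290771484375, -211.2498016357422], [663.6402587890625, -204.2379913330078], [650.91552734375, 199.27232360839844]]
red 12 [ 0.458  -0.1486  0.142 ] [ 0.453  -0.1534  0.1387] [ 0.4635 -0.1439  0.145 ]
bar 259 [ 0.5303 -0.1005  0.097 ]
[ 0.0965  0.9953  0.5303 -0.1005]
pull 161 [0.546  0.0863 0.0848] ((543.8216552734375, 87.10748291015625), (80.89485931396484, 16.509782791137695), 2.218607187271118)
side 7182 ((547.3598022460938, -5.2459869384765625), (221.0989227294922, 408.4910583496094), 1.8623698949813843) [[430.2309875488281, 195.29893493652344], [443.5065002441406, -212.9763641357422], [664.4886474609375, -205.79090881347656], [651.213134765625, 202.48439025878906]]
red 6 [ 0.4579 -0.1451  0.1423] [ 0.4539 -0.1489  0.1417] [ 0.4613 -0.1414  0.1432]
bar 381 [ 0.5267 -0.0636  0.0952]
[ 0.123   0.9924  0.5267 -0.0636]
pull 282 [0.5423 0.0943 0.0848] ((543.6766967773438, 90.45536804199219), (79.88707733154297, 21.4666805267334), 2.5883963108062744)
```

View pics/scene_z.png

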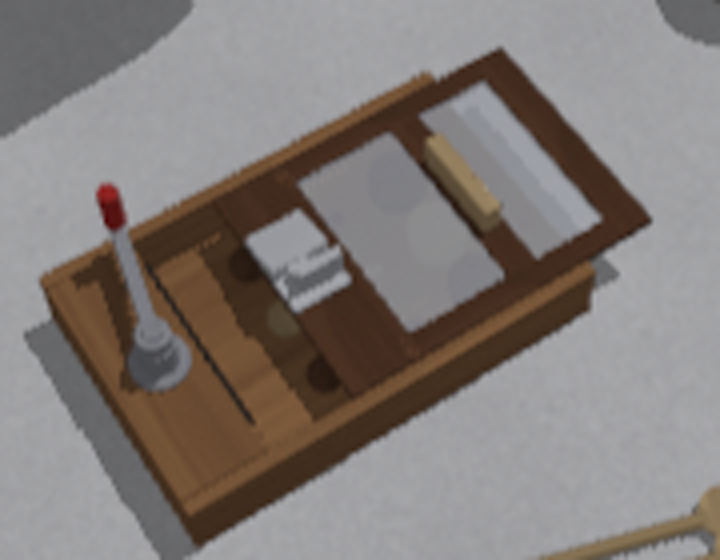

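```bash
for i in 1 2 3 4 5 6; do python3 -m creep '{"hand":[0,0,0,0,0],"delta_pos":[[0,0,0],[0,0,0],[0,0,0],[0,0,0],[0,0,0]],"turn":[-1,-1,-1,-1,-1]}' >/dev/null; done; python3 -m creep '{"hand":[0,0,0,0,0],"delta_pos":[[0,0,0],[0,0,0],[0,0,0],[0,0,0],[0,0,0]],"turn":[-1,-1,0,0,0]}' 20
python3 - <<'E'
from h import *
np.set_printoptions(precision=4,suppress=True)
s=env.get_state(); M=rot(s["orientation"]); print(s["clock"],s["joint_pos"],M, M.T@(np.array([.545,.14,.2414])-s["tcp_pos"])/.8)
E
```

```text
clock: 3.82
tcp_pos: [0.2148, -0.5334, 0.2423]
orientation: [0.0, -0.016, 1.0, -0.0]
wrist_force: [-0.6, 0.8, -0.2]
finger_gap: -0.0
3.8167 [-1.3276  0.3132  0.0461  1.3036  0.     -1.3592] [[-0.9995 -0.0316  0.    ]
 [-0.0316  0.9995 -0.0001]
 [-0.     -0.0001 -1.    ]] [-0.4392  0.8283  0.0011]
```

```bash
python3 -m creep '{"hand":[0,0,0,0,0],"delta_pos":[[-0.01,0.02,0],[-0.02,0.04,0],[-0.022,0.0414,0],[-0.022,0.0414,0],[-0.022,0.0414,0]],"turn":[0,0,0,0,0]}' >/dev/null
python3 -m creep '{"hand":[0,0,0,0,0],"delta_pos":[[-0.022,0.0414,0],[-0.022,0.0414,0],[-0.022,0.0414,0],[-0.022,0.0414,0],[-0.022,0.0414,0]],"turn":[0,0,0,0,0]}' >/dev/null
python3 -m creep '{"hand":[0,0,0,0,0],"delta_pos":[[-0.022,0.0414,0],[-0.022,0.0414,0],[-0.022,0.0414,0],[-0.022,0.0414,0],[-0.022,0.0414,0]],"turn":[0,0,0,0,0]}' 
python3 -m creep '{"hand":[0,0,0,0,0],"delta_pos":[[-0.022,0.0414,0],[-0.022,0.0414,0],[-0.022,0.0414,0],[-0.02,0.04,0],[0,0,0]],"turn":[0,0,0,0,0]}' 
python3 - <<'E'
from h import *
np.set_printoptions(precision=4,suppress=True)
s=env.get_state(); M=rot(s["orientation"]); print(s["joint_pos"], M.T@(np.array([.543,.13,.08])-s["tcp_pos"])/.8)
c=env.read_camera("wrist"); save(c,"w1.png")
print(c["origin"],c["orientation"])
for t,z in [("cover_pull",.074),("latch_pivot",.097),("latch_knob",.122)]:
    for d in env.pinpoint("wrist",t)[:1]: print(t,round(d["score"],2),np.round(d["location"],1),atz(c,*d["location"],z))
E
```

```text
clock: 5.07
tcp_pos: [0.4518, -0.0448, 0.2426]
orientation: [0.0, -0.016, 1.0, -0.0]
wrist_force: [1.4, 0.6, -0.3]
finger_gap: 0.0002
clock: 5.48
tcp_pos: [0.5177, 0.092, 0.2421]
orientation: [0.001, -0.019, 1.0, 0.001]
wrist_force: [-0.1, -0.2, -0.9]
finger_gap: -0.0005
[ 0.022   0.216  -0.084   1.269   0.002  -0.0158] [-0.0331  0.0459  0.2027]
[0.4488 0.0896 0.3738] [0.0953 0.6867 0.7136 0.101 ]
cover_pull 0.59 [219.6 279.8] [0.5448 0.0937 0.074 ]
```

View pics/w1.png

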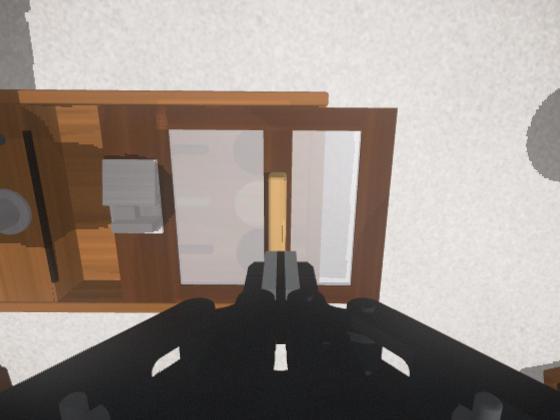

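The wrist view shows the pull bar at pixel (279,215), the keeper at (132,195), and the closed fingers at (282,275). Next: move behind the bar and go down.

```bash
python3 -m creep '{"hand":[0,0,0,0,0],"delta_pos":[[-0.011,0.015,0],[-0.011,0.016,0],[-0.011,0.016,0],[0,0.001,0.02],[0,0,0.04]],"turn":[0,0,0,0,0]}' >/dev/null
python3 -m creep '{"hand":[0,0,0,0,0],"delta_pos":[[0,0,0.04],[0,0,0.04],[0,0,0.04],[0,0,0.02],[0,0,0]],"turn":[0,0,0,0,0]}' 
python3 - <<'E'
from h import *
np.set_printoptions(precision=4,suppress=True)
c=env.read_camera("wrist"); save(c,"w2.png")
s=env.get_state(); print(s["tcp_pos"],s["wrist_force"])
E
```

```text
clock: 6.52
tcp_pos: [0.5372, 0.1243, 0.0784]
orientation: [-0.004, -0.015, 1.0, -0.0]
wrist_force: [-0.4, -0.1, -0.5]
finger_gap: -0.0
[0.5387 0.1246 0.0807] [ 0.7788 -0.1226 -0.1392]
```

View pics/w2.png

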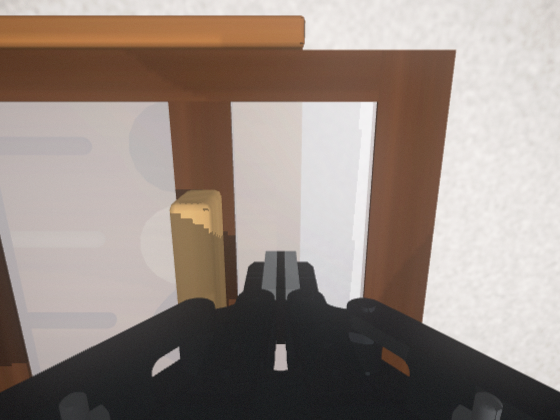

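The closed fingers (x 240–320 px) are clear of the bar's +y face (222 px). Next: push gently toward -y.

```bash
python3 -m creep '{"hand":[0,0,0,0,0],"delta_pos":[[0,-0.004,0],[0,-0.004,0],[0,-0.004,0],[0,-0.004,0],[0,-0.004,0]],"turn":[0,0,0,0,0]}' | egrep 'tcp|wrist'
python3 -m creep '{"hand":[0,0,0,0,0],"delta_pos":[[0,-0.005,0],[0,-0.005,0],[0,-0.005,0],[0,-0.005,0],[0,-0.005,0]],"turn":[0,0,0,0,0]}' | egrep 'tcp|wrist'
python3 -m creep '{"hand":[0,0,0,0,0],"delta_pos":[[0,-0.005,0],[0,-0.005,0],[0,-0.005,0],[0,-0.005,0],[0,-0.005,0]],"turn":[0,0,0,0,0]}' | egrep 'tcp|wrist'
```

```text
tcp_pos: [0.5422, 0.1104, 0.0836]
wrist_force: [-0.9, 4.3, 3.5]
tcp_pos: [0.5424, 0.0901, 0.0826]
wrist_force: [1.0, 4.4, 3.7]
tcp_pos: [0.5428, 0.0699, 0.0823]
wrist_force: [2.5, 3.0, 3.3]
```

```bash
python3 -m creep '{"hand":[0,0,0,0,0],"delta_pos":[[0,-0.004,0],[0,-0.004,0],[0,-0.003,0],[0,-0.003,0],[0,-0.002,0]],"turn":[0,0,0,0,0]}' | egrep 'tcp|wrist'
python3 -m creep '{"hand":[0,0,0,0,0],"delta_pos":[[0,-0.0015,0],[0,-0.0015,0],[0,-0.0015,0],[0,-0.0015,0],[0,0,0]],"turn":[0,0,0,0,0]}' | egrep 'tcp|wrist'
```

```text
tcp_pos: [0.543, 0.0572, 0.0822]
wrist_force: [2.5, 4.6, 2.4]
tcp_pos: [0.5431, 0.0524, 0.0822]
wrist_force: [1.6, 3.4, 1.7]
```

```bash
python3 -m creep '{"hand":[0,0,0,0,0],"delta_pos":[[0,-0.0015,0],[0,-0.0015,0],[0,-0.0015,0],[0,0,0],[0,0,0]],"turn":[0,0,0,0,0]}' | egrep 'tcp|wrist'
python3 -m creep '{"hand":[0,0,0,0,0],"delta_pos":[[0,-0.0015,0],[0,-0.0015,0],[0,-0.0015,0],[0,0,0],[0,0,0]],"turn":[0,0,0,0,0]}' | egrep 'tcp|wrist'
```

```text
tcp_pos: [0.5432, 0.0488, 0.0822]
wrist_force: [2.3, 2.2, 1.3]
tcp_pos: [0.5433, 0.0453, 0.0822]
wrist_force: [0.9, 2.9, 0.5]
```

```bash
python3 -m creep '{"hand":[0,0,0,0,0],"delta_pos":[[0,-0.0015,0],[0,-0.0015,0],[0,0,0],[0,0,0],[0,0,0]],"turn":[0,0,0,0,0]}' | egrep 'tcp|wrist'
python3 -m creep '{"hand":[0,0,0,0,0],"delta_pos":[[0,-0.0015,0],[0,-0.001,0],[0,0,0],[0,0,0],[0,0,0]],"turn":[0,0,0,0,0]}' | egrep 'tcp|wrist'
```

```text
tcp_pos: [0.5434, 0.0439, 0.0822]
wrist_force: [2.4, 6.5, 1.4]
tcp_pos: [0.5433, 0.0429, 0.0822]
wrist_force: [1.2, 9.4, 2.1]
```

```bash
python3 -m creep '{"hand":[0,0,0,0,0],"delta_pos":[[0,0.002,0],[0,0.006,0],[0,0.008,0],[0,0,-0.03],[0,0,-0.05]],"turn":[0,0,0,0,0]}' >/dev/null
python3 -m creep '{"hand":[34,34,34,34,34],"delta_pos":[[0,0,-0.05],[0.015,-0.03,-0.02],[0.025,-0.04,0],[0.025,-0.04,0],[0.015,-0.02,0]],"turn":[0,0,0,0,0]}' | egrep 'tcp|wrist|clock'
python3 - <<'E'
from h import *
np.set_printoptions(precision=4,suppress=True)
for n in ["scene","wrist","side"]:
    c=env.read_camera(n); save(c,n+"3.png")
    for t,z in [("cover_pull",.074),("latch_pivot",.097),("latch_knob",.122)]:
        for d in env.pinpoint(n,t)[:1]: print(n,t,round(d["score"],2),np.round(d["location"],1),atz(c,*d["location"],z))
    d=c["depth"]; v,u=np.mgrid[:420,:560]
    P=np.stack([(u-c["cx"])/c["fx"]*d,(v-c["cy"])/c["fy"]*d,d],-1)@rot(c["orientation"]).T+np.array(c["origin"])
    q=(d>0)&(P[...,2]>.08)&(P[...,2]<.095)&(abs(P[...,0]-.545)<.05)&(P[...,1]>-.02)&(P[...,1]<.1)
    if q.sum()>5: print("pull",q.sum(),cv2.minAreaRect(P[q][:,:2].astype(np.float32)*1000))
    col=c["pixels"].astype(int); red=(col[...,0]>90)&(col[...,1]<50)&(col[...,2]<60)&(d>0)&(abs(P[...,0]-.46)<.05)&(abs(P[...,1]+.147)<.05)
    if red.sum(): print("red",red.sum(),P[red].mean(0),P[red].min(0),P[red].max(0))
s=env.get_state(); print(s["tcp_pos"],s["clock"])
E
```

```text
clock: 11.15
tcp_pos: [0.4807, -0.0545, 0.2025]
wrist_force: [0.5, -0.2, 0.3]
scene cover_pull 0.58 [216.2 275.6] [0.5439 0.0202 0.074 ]
scene latch_pivot 0.71 [246.9 217.3] [ 0.5566 -0.1723  0.097 ]
scene latch_knob 0.77 [211.1 204.8] [ 0.4516 -0.1539  0.122 ]
pull 148 ((546.5599365234375, 21.641136169433594), (81.96117401123047, 18.573335647583008), 0.31125178933143616)
red 4 [ 0.4588 -0.1463  0.1347] [ 0.4558 -0.1496  0.12  ] [ 0.4635 -0.1433  0.141 ]
wrist cover_pull 0.56 [278.7 370. ] [0.5455 0.0252 0.074 ]
wrist latch_pivot 0.84 [289.1 131. ] [ 0.5487 -0.1647  0.097 ]
wrist latch_knob 0.89 [179.6 131.3] [ 0.4577 -0.1463  0.122 ]
pull 1275 ((532.5320434570312, 23.568241119384766), (58.07768630981445, 16.297788619995117), 2.090466022491455)
red 1061 [ 0.4557 -0.1428  0.1329] [ 0.4487 -0.1947  0.0598] [ 0.48   -0.1377  0.1444]
side cover_pull 0.72 [220.6 281. ] [0.542 0.027 0.074]
side latch_pivot 0.71 [168.7 293.4] [ 0.5559 -0.1676  0.097 ]
side latch_knob 0.68 [170.4 327.5] [ 0.4572 -0.1476  0.122 ]
pull 206 ((545.8955078125, 23.939533233642578), (80.02278900146484, 20.885215759277344), 3.366074562072754)
red 7 [ 0.4538 -0.1447  0.1422] [ 0.4512 -0.1484  0.138 ] [ 0.4566 -0.1409  0.1451]
[ 0.4829 -0.0516  0.2021] 11.75
```

View pics/wrist3.png

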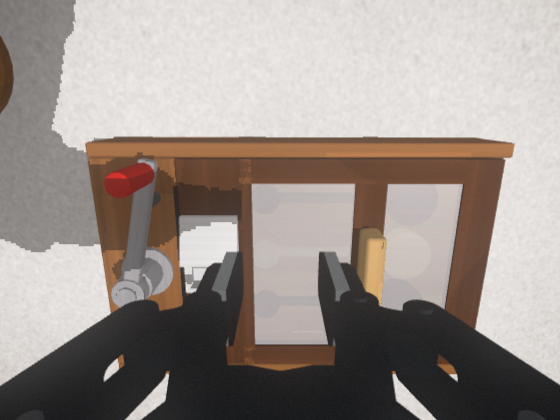

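View pics/side3.png

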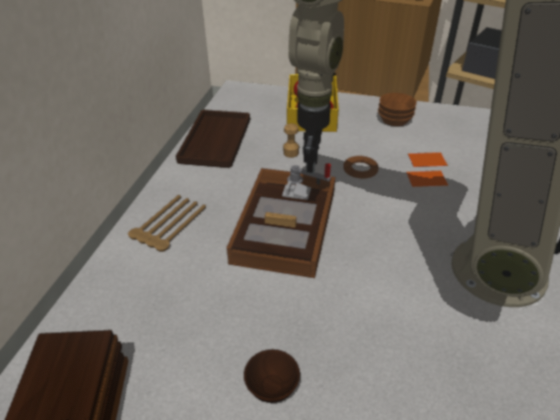

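The wrist view shows the cover flush with the case end, the knob at about (131,180) and the pivot at (131,289), with the handle still open. The cover reads as shut. Next: move over the knob with the jaws aligned to its tangent.

```bash
python3 -m creep '{"hand":[34,34,34,34,34],"delta_pos":[[0.01,-0.03,0],[0.01,-0.035,0],[0.01,-0.035,0],[0.0055,-0.018,0],[0,0,0]],"turn":[0,0,0,0,0]}' >/dev/null
python3 -m creep '{"hand":[34,34,34,34,34],"delta_pos":[[0,0,0],[0,0,0],[0,0,0],[0,0,0],[0,0,0]],"turn":[1,1,0.8,0,0]}' 
python3 - <<'E'
from h import *
np.set_printoptions(precision=4,suppress=True)
c=env.read_camera("wrist"); save(c,"w4.png")
s=env.get_state();M=rot(s["orientation"]); print(s["tcp_pos"],M,s["joint_pos"],s["wrist_force"])
for d in env.pinpoint("wrist","latch_knob")[:1]: print(d,atz(c,*d["location"],.122))
print(M.T@(np.array([.4575,-.147,.126])-s["tcp_pos"])/.8)
E
```

```text
clock: 12.58
tcp_pos: [0.4577, -0.1467, 0.2022]
orientation: [-0.0, 0.104, 0.995, 0.0]
wrist_force: [-0.3, -0.5, 0.6]
finger_gap: 0.0339
[ 0.4577 -0.1469  0.2022] [[-0.9785  0.2063 -0.0001]
 [ 0.2063  0.9785  0.0001]
 [ 0.0001  0.0001 -1.    ]] [-0.4778  0.1486 -0.2659  1.1564  0.0001 -0.27  ] [-0.0297  0.0983 -0.4784]
{'location': [222.1, 279.3], 'score': 0.79} [ 0.4581 -0.1467  0.122 ]
[ 0.0002 -0.0002  0.0953]
```

View pics/w4.png

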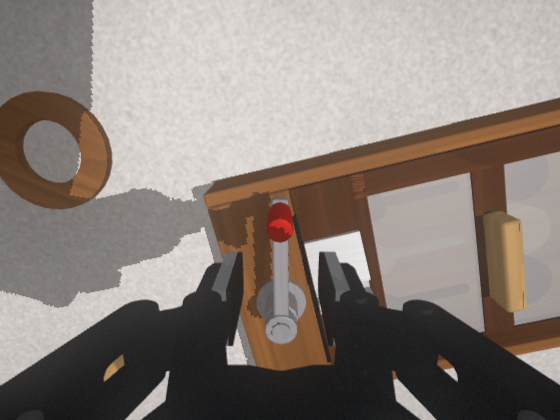

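```bash
python3 -m creep '{"hand":[34,34,34,34,34],"delta_pos":[[0,0,0.02],[0,0,0.025],[0,0,0.025],[0,0,0.02],[0,0,0.005]],"turn":[0,0,0,0,0]}' |egrep 'tcp|wrist'
python3 -m creep '{"hand":[34,34,34,34,34],"delta_pos":[[0,0,0],[0,0.003,0],[0,0.003,0],[0,0.003,0],[0,0.002,0]],"turn":[0,0,0,0,0]}' 
python3 - <<'E'
from h import *
c=env.read_camera("wrist"); save(c,"w5.png")
E
```

```text
tcp_pos: [0.4559, -0.1464, 0.1238]
wrist_force: [-0.4, 0.6, -0.3]
clock: 13.52
tcp_pos: [0.46, -0.1388, 0.1272]
orientation: [0.001, 0.105, 0.994, -0.0]
wrist_force: [0.6, 0.0, 0.3]
finger_gap: 0.0339
```

View pics/w5.png

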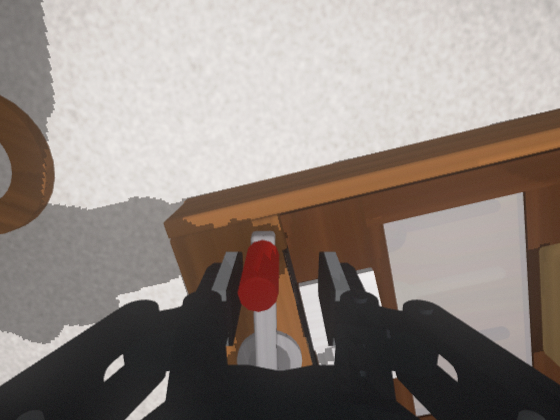

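The knob at (260,275) sits between the jaws, nearly touching the trailing (left) finger. Next: start the arc.

```bash
python3 -m creep '{"hand":[34,34,34,34,34],"delta_pos":[[-0.0003,0.0025,0],[-0.0006,0.004,0],[-0.0006,0.0052,0],[-0.0006,0.0052,0],[-0.0006,0.0052,0]],"turn":[0.2,0.4,0.5,0.5,0.5]}' |egrep 'tcp|wrist'
cat > st.py <<'E'
from h import *
np.set_printoptions(precision=3,suppress=True)
s=env.get_state(); M=rot(s["orientation"]); piv=np.array([.5515,-.167,.097])
p=M.T@(s["tcp_pos"]-piv); yaw=np.degrees(np.arctan2(M[1,0],M[0,0]))
print("t",s["clock"],"yaw",round(yaw,2),"turn if touching",round(np.radians(182-yaw),3),"rel pivot tool axes",p[:2],"z",s["tcp_pos"][2],"F tool",M.T@s["wrist_force"],"q6",s["joint_pos"][5])
E
python3 st.py
```

```text
tcp_pos: [0.4665, -0.1225, 0.1266]
wrist_force: [-0.8, -0.5, 0.4]
t 13.9833 yaw 157.25 turn if touching 0.432 rel pivot tool axes [0.096 0.008] z 0.12656320288429249 F tool [ 0.526 -0.727 -0.411] q6 -0.026144740899963582
```

```bash
python3 -m creep '{"hand":[34,34,34,34,34],"delta_pos":[[-0.0005,0.0041,0],[-0.0005,0.0041,0],[-0.0005,0.0041,0],[-0.0005,0.0041,0],[-0.0005,0.0041,0]],"turn":[0.4,0.4,0.4,0.4,0.4]}' |egrep 'wrist'
python3 st.py
python3 - <<'E'
from h import *
c=env.read_camera("wrist"); save(c,"w6.png")
E
```

```text
wrist_force: [-0.1, -0.6, 0.3]
t 14.4 yaw 147.28 turn if touching 0.606 rel pivot tool axes [0.096 0.008] z 0.12646138308375113 F tool [-0.253 -0.514 -0.27 ] q6 0.18182533762123804
```

View pics/w6.png

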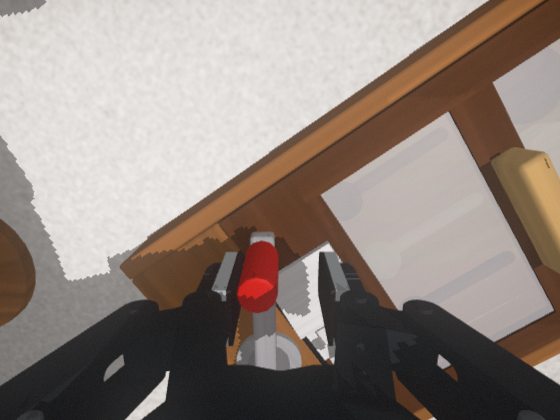

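The knob rides on the trailing finger at (260,275). The keeper is just ahead, so I slow down.

```bash
python3 -m creep '{"hand":[34,34,34,34,34],"delta_pos":[[-0.0002,0.0021,0],[-0.0002,0.0021,0],[-0.0002,0.0021,0],[-0.0002,0.0021,0],[-0.0002,0.0021,0]],"turn":[0.2,0.2,0.2,0.2,0.2]}' >/dev/null
python3 st.py
python3 -m creep '{"hand":[34,34,34,34,34],"delta_pos":[[-0.0002,0.0021,0],[-0.0002,0.0021,0],[-0.0002,0.0021,0],[-0.0002,0.0021,0],[-0.0002,0.0021,0]],"turn":[0.2,0.2,0.2,0.2,0.2]}' >/dev/null
python3 st.py
python3 -m creep '{"hand":[34,34,34,34,34],"delta_pos":[[-0.0002,0.0021,0],[-0.0002,0.0021,0],[-0.0002,0.0021,0],[-0.0002,0.0021,0],[-0.0002,0.0021,0]],"turn":[0.2,0.2,0.2,0.2,0.2]}' >/dev/null
python3 st.py
```

```text
t 14.8667 yaw 142.33 turn if touching 0.692 rel pivot tool axes [0.095 0.008] z 0.1263326567306674 F tool [-0.313 -0.331 -1.151] q6 0.28453797591184693
t 15.2833 yaw 137.34 turn if touching 0.78 rel pivot tool axes [0.095 0.008] z 0.12629851754135932 F tool [ 0.541 -2.154 -0.533] q6 0.3877326755606062
t 15.7 yaw 132.33 turn if touching 0.867 rel pivot tool axes [0.095 0.008] z 0.12630836887303185 F tool [ 0.35  -0.329 -0.401] q6 0.48981638151732904
```

```bash
python3 -m creep '{"hand":[34,34,34,34,34],"delta_pos":[[-0.0002,0.0021,0],[-0.0002,0.0021,0],[-0.0002,0.0021,0],[-0.0002,0.0021,0],[-0.0002,0.0021,0]],"turn":[0.2,0.2,0.2,0.2,0.2]}' >/dev/null
python3 st.py
python3 -m creep '{"hand":[34,34,34,34,34],"delta_pos":[[-0.0002,0.0021,0],[-0.0002,0.0021,0],[-0.0002,0.0021,0],[-0.0002,0.0021,0],[-0.0002,0.0021,0]],"turn":[0.2,0.2,0.2,0.2,0.2]}' >/dev/null
python3 st.py
python3 - <<'E'
from h import *
c=env.read_camera("wrist"); save(c,"w7.png")
c=env.read_camera("scene");cv2.imwrite("pics/s7.png",cv2.resize(c["pixels"][140:280,160:340,::-1],None,fx=4,fy=4,interpolation=cv2.INTER_CUBIC))
E
```

```text
t 16.1167 yaw 127.32 turn if touching 0.954 rel pivot tool axes [0.095 0.008] z 0.12633342391223673 F tool [-1.278 -2.35  -2.729] q6 0.5908225672014161
t 16.5333 yaw 122.31 turn if touching 1.042 rel pivot tool axes [0.095 0.008] z 0.12636596863498967 F tool [-0.845 -5.109 -4.173] q6 0.6905584813117829
```

View pics/w7.png

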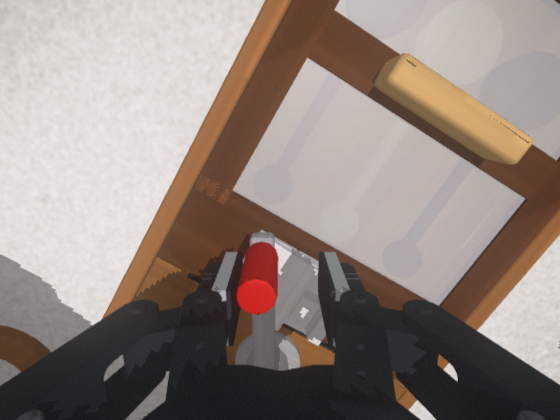

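View pics/s7.png

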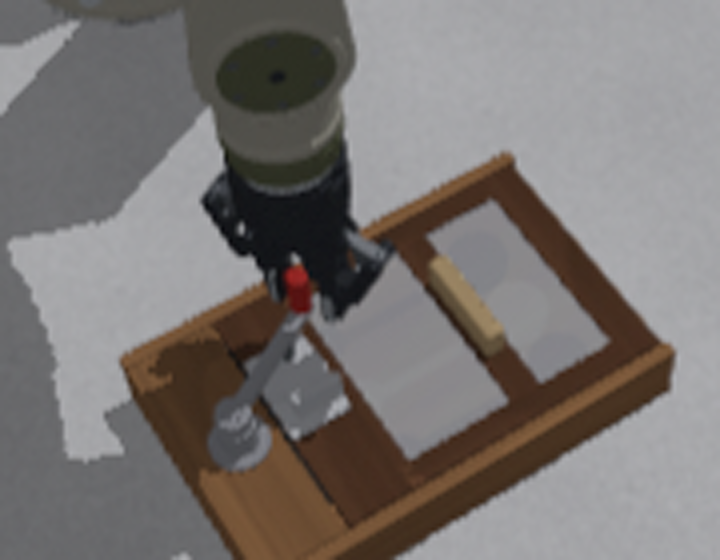

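The pictures show the knob at (258,270) in the wrist view and the bar starting up the cam, with the cover still in place. I go on at a slower pace.

```bash
python3 -m creep '{"hand":[34,34,34,34,34],"delta_pos":[[-0.0001,0.0013,0],[-0.0001,0.0013,0],[-0.0001,0.0013,0],[-0.0001,0.0013,0],[-0.0001,0.0013,0]],"turn":[0.12,0.12,0.12,0.12,0.12]}' >/dev/null
python3 st.py
python3 -m creep '{"hand":[34,34,34,34,34],"delta_pos":[[-0.0001,0.0013,0],[-0.0001,0.0013,0],[-0.0001,0.0013,0],[-0.0001,0.0013,0],[-0.0001,0.0013,0]],"turn":[0.12,0.12,0.12,0.12,0.12]}' >/dev/null
python3 st.py
python3 -m creep '{"hand":[34,34,34,34,34],"delta_pos":[[-0.0001,0.0013,0],[-0.0001,0.0013,0],[-0.0001,0.0013,0],[-0.0001,0.0013,0],[-0.0001,0.0013,0]],"turn":[0.12,0.12,0.12,0.12,0.12]}' >/dev/null
python3 st.py
```

```text
t 17.05 yaw 119.37 turn if touching 1.093 rel pivot tool axes [0.096 0.008] z 0.1262671244079032 F tool [-0.743 -4.436 -3.08 ] q6 0.7493571905918084
t 17.4667 yaw 116.38 turn if touching 1.145 rel pivot tool axes [0.096 0.009] z 0.12623947744135477 F tool [ 0.458 -4.78  -3.162] q6 0.808356568645389
t 17.8833 yaw 113.37 turn if touching 1.198 rel pivot tool axes [0.096 0.009] z 0.12627970157608243 F tool [ 0.77  -4.565 -3.473] q6 0.866904878875901
```

```bash
python3 -m creep '{"hand":[34,34,34,34,34],"delta_pos":[[-0.0001,0.0013,0],[-0.0001,0.0013,0],[-0.0001,0.0013,0],[-0.0001,0.0013,0],[-0.0001,0.0013,0]],"turn":[0.12,0.12,0.12,0.12,0.12]}' >/dev/null
python3 st.py
python3 -m creep '{"hand":[34,34,34,34,34],"delta_pos":[[-0.0001,0.0013,0],[-0.0001,0.0013,0],[-0.0001,0.0013,0],[-0.0001,0.0013,0],[-0.0001,0.0013,0]],"turn":[0.12,0.12,0.12,0.12,0.12]}' >/dev/null
python3 st.py
```

```text
t 18.3 yaw 110.37 turn if touching 1.25 rel pivot tool axes [0.096 0.009] z 0.12628253440322182 F tool [-0.501 -6.042 -3.712] q6 0.924864720312773
t 18.7167 yaw 107.37 turn if touching 1.302 rel pivot tool axes [0.096 0.009] z 0.126293725932854 F tool [-0.776 -4.764 -3.572] q6 0.9823907405270861
```

```bash
python3 - <<'E'
from h import *
c=env.read_camera("wrist"); save(c,"w8.png")
d=c["depth"]; v,u=np.mgrid[:420,:560]
P=np.stack([(u-c["cx"])/c["fx"]*d,(v-c["cy"])/c["fy"]*d,d],-1)@rot(c["orientation"]).T+np.array(c["origin"])
col=c["pixels"].astype(int); red=(col[...,0]>90)&(col[...,1]<50)&(col[...,2]<60)&(d>0)
print(np.percentile(P[red][:,2],[5,50,90,95,99]))
E
```

```text
[0.1187644  0.1453016  0.14775765 0.14804214 0.14848707]
```

View pics/w8.png

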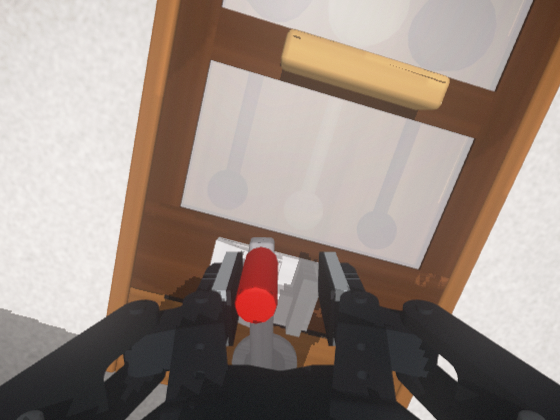

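Knob top is at 0.148 m, so lift is about 6 mm. The notch and wall are at about (310,295) px, just ahead. I continue in small steps.

```bash
python3 -m creep '{"hand":[34,34,34,34,34],"delta_pos":[[-0.0001,0.0013,0],[-0.0001,0.0013,0],[-0.0001,0.0013,0],[-0.0001,0.0013,0],[0,0,0]],"turn":[0.12,0.12,0.12,0.12,0]}' >/dev/null
python3 st.py
python3 -m creep '{"hand":[34,34,34,34,34],"delta_pos":[[-0.0001,0.0013,0],[-0.0001,0.0013,0],[-0.0001,0.0013,0],[0,0,0],[0,0,0]],"turn":[0.12,0.12,0.12,0,0]}' >/dev/null
python3 st.py
```

```text
t 19.1833 yaw 104.99 turn if touching 1.344 rel pivot tool axes [0.096 0.01 ] z 0.12625730316245248 F tool [-1.117 -1.996 -1.737] q6 1.027730217096234
t 19.6 yaw 103.25 turn if touching 1.374 rel pivot tool axes [0.096 0.011] z 0.1262475799945033 F tool [-1.193  0.041  0.024] q6 1.0608730954283512
```

```bash
cat > kn.py <<'E'
from h import *
import sys
c=env.read_camera("wrist"); save(c,sys.argv[1])
d=c["depth"]; v,u=np.mgrid[:420,:560]
P=np.stack([(u-c["cx"])/c["fx"]*d,(v-c["cy"])/c["fy"]*d,d],-1)@rot(c["orientation"]).T+np.array(c["origin"])
col=c["pixels"].astype(int); red=(col[...,0]>90)&(col[...,1]<50)&(col[...,2]<60)&(d>0)
print(np.percentile(P[red][:,2],[5,50,90,95,99]))
top=red&(P[...,2]>np.percentile(P[red][:,2],99)-.005); k=P[top].mean(0); piv=np.array([.5515,-.167])
a=np.degrees(np.arctan2(k[1]-piv[1],k[0]-piv[0])); print("knob",k,"turn",np.radians(182-a))
E
python3 kn.py w9.png
```

```text
[0.11763361 0.14089816 0.14261298 0.14287571 0.14324709]
knob [ 0.53755127 -0.07002029  0.14177445] turn 1.4628511813955911
```

View pics/w9.png

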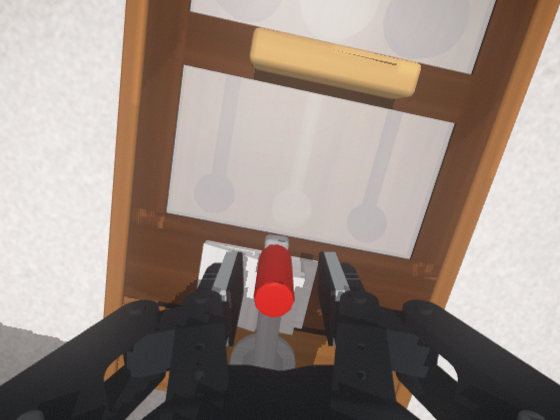

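The knob has dropped (top 0.143 m) and now sits at (273,290), ahead of the trailing finger by about 5 mm. I close that gap, then feel for the wall.

```bash
python3 -m creep '{"hand":[34,34,34,34,34],"delta_pos":[[-0.0001,0.0013,0],[-0.0001,0.0013,0],[-0.0001,0.0013,0],[-0.0001,0.0013,0],[0,0,0]],"turn":[0.12,0.12,0.12,0.12,0]}' >/dev/null
python3 st.py
python3 -m creep '{"hand":[34,34,34,34,34],"delta_pos":[[-0.0001,0.0013,0],[0,0,0],[0,0,0],[0,0,0],[0,0,0]],"turn":[0.12,0,0,0,0]}' >/dev/null
python3 st.py
python3 kn.py w10.png
```

```text
t 20.0667 yaw 100.8 turn if touching 1.417 rel pivot tool axes [0.096 0.01 ] z 0.1263342960599615 F tool [-0.574 -0.311 -0.302] q6 1.1066377406204353
t 20.4833 yaw 100.23 turn if touching 1.427 rel pivot tool axes [0.096 0.01 ] z 0.1262501193358619 F tool [ 1.603 -0.479 -0.372] q6 1.1170466228328684
[0.11553488 0.14057995 0.14258511 0.14282698 0.14332639]
knob [ 0.54008381 -0.06953298  0.14175821] turn 1.4891054618769972
```

```bash
python3 -m creep '{"hand":[34,34,34,34,34],"delta_pos":[[-0.0001,0.0013,0],[0,0,0],[0,0,0],[0,0,0],[0,0,0]],"turn":[0.12,0,0,0,0]}' >/dev/null
python3 st.py
python3 -m creep '{"hand":[34,34,34,34,34],"delta_pos":[[-0.0001,0.0013,0],[0,0,0],[0,0,0],[0,0,0],[0,0,0]],"turn":[0.12,0,0,0,0]}' >/dev/null
python3 st.py
python3 kn.py w11.png
```

```text
t 20.95 yaw 99.64 turn if touching 1.438 rel pivot tool axes [0.096 0.01 ] z 0.12630228653073872 F tool [-0.579  0.093  0.509] q6 1.1281843534755063
t 21.3667 yaw 99.03 turn if touching 1.448 rel pivot tool axes [0.096 0.01 ] z 0.1262771041317646 F tool [-0.331 -0.161  0.936] q6 1.1393693719102844
[0.11533998 0.14060924 0.14260481 0.14284654 0.14321428]
knob [ 0.54001675 -0.06955673  0.14175066] turn 1.4883984574097
```

View pics/w11.png

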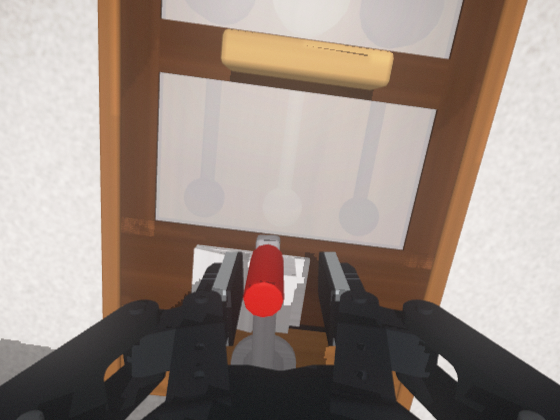

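The knob (265,285) is unchanged and there is still about 2–3 mm to the finger.

```bash
python3 -m creep '{"hand":[34,34,34,34,34],"delta_pos":[[-0.0001,0.0013,0],[0,0,0],[0,0,0],[0,0,0],[0,0,0]],"turn":[0.12,0,0,0,0]}' >/dev/null
python3 st.py
python3 -m creep '{"hand":[34,34,34,34,34],"delta_pos":[[-0.0001,0.0013,0],[0,0,0],[0,0,0],[0,0,0],[0,0,0]],"turn":[0.12,0,0,0,0]}' >/dev/null
python3 st.py
```

```text
t 21.8333 yaw 98.43 turn if touching 1.459 rel pivot tool axes [0.096 0.01 ] z 0.12627588249828087 F tool [-0.741  0.207  1.003] q6 1.1505134098413015
t 22.25 yaw 97.83 turn if touching 1.469 rel pivot tool axes [0.096 0.01 ] z 0.1262888178505477 F tool [ 0.273 -0.657 -0.611] q6 1.1615937028879757
```

```bash
python3 -m creep '{"hand":[34,34,34,34,34],"delta_pos":[[-0.0001,0.0012,0],[0,0,0],[0,0,0],[0,0,0],[0,0,0]],"turn":[0.1,0,0,0,0]}' >/dev/null
python3 st.py
python3 kn.py w12.png
```

```text
t 22.6667 yaw 97.34 turn if touching 1.478 rel pivot tool axes [0.096 0.01 ] z 0.1262629237061345 F tool [0.786 0.235 0.826] q6 1.1709145922575237
[0.11866616 0.14078011 0.1426149  0.14279515 0.1432471 ]
knob [ 0.54054415 -0.06965668  0.14172644] turn 1.4936259534360872
```

```bash
python3 -m creep '{"hand":[34,34,34,34,34],"delta_pos":[[-0.0001,0.0012,0],[0,0,0],[0,0,0],[0,0,0],[0,0,0]],"turn":[0.1,0,0,0,0]}' >/dev/null
python3 st.py
python3 -m creep '{"hand":[34,34,34,34,34],"delta_pos":[[0,0.0008,0],[0,0,0],[0,0,0],[0,0,0],[0,0,0]],"turn":[0.05,0,0,0,0]}' >/dev/null
python3 st.py; python3 kn.py w13.png
```

```text
t 23.1333 yaw 96.83 turn if touching 1.486 rel pivot tool axes [0.096 0.01 ] z 0.12625805308398422 F tool [ 0.455 -0.591  0.909] q6 1.180171680409512
t 23.55 yaw 96.58 turn if touching 1.491 rel pivot tool axes [0.096 0.01 ] z 0.1262600695264122 F tool [ 0.034 -0.137  0.683] q6 1.1849479064171775
[0.11762324 0.14073462 0.14257221 0.14280791 0.14323556]
knob [ 0.54231698 -0.06949986  0.14170544] turn 1.511795302457683
```

The knob is moving freely with the finger (1.49 → 1.51). I keep going until the wall.

```bash
python3 -m creep '{"hand":[34,34,34,34,34],"delta_pos":[[0,0.001,0],[0,0,0],[0,0,0],[0,0,0],[0,0,0]],"turn":[0.1,0,0,0,0]}' >/dev/null
python3 st.py
python3 -m creep '{"hand":[34,34,34,34,34],"delta_pos":[[0,0.001,0],[0,0,0],[0,0,0],[0,0,0],[0,0,0]],"turn":[0.1,0,0,0,0]}' >/dev/null
python3 st.py; python3 kn.py w14.png
```

```text
t 24.0167 yaw 96.08 turn if touching 1.5 rel pivot tool axes [0.097 0.011] z 0.12633236578708804 F tool [ 0.573  0.429 -0.498] q6 1.1942877150197204
t 24.4333 yaw 95.58 turn if touching 1.508 rel pivot tool axes [0.097 0.01 ] z 0.12626306364631332 F tool [-0.623 -1.053 -0.475] q6 1.203508924719938
[0.11938981 0.14092569 0.14255339 0.14278336 0.14328173]
knob [ 0.54364823 -0.06941507  0.14172969] turn 1.5254150045570931
```

```bash
python3 -m creep '{"hand":[34,34,34,34,34],"delta_pos":[[0,0.001,0],[0,0,0],[0,0,0],[0,0,0],[0,0,0]],"turn":[0.1,0,0,0,0]}' >/dev/null
python3 st.py
python3 -m creep '{"hand":[34,34,34,34,34],"delta_pos":[[0,0.001,0],[0,0,0],[0,0,0],[0,0,0],[0,0,0]],"turn":[0.1,0,0,0,0]}' >/dev/null
python3 st.py; python3 kn.py w15.png
```

```text
t 24.9 yaw 95.07 turn if touching 1.517 rel pivot tool axes [0.097 0.01 ] z 0.126154977960822 F tool [-0.823 -3.867 -0.408] q6 1.2127733801027616
t 25.3167 yaw 94.55 turn if touching 1.526 rel pivot tool axes [0.097 0.009] z 0.12610466393915903 F tool [-2.367 -5.036 -1.384] q6 1.2223397168960464
[0.12022875 0.14083124 0.14259729 0.14281892 0.14324836]
knob [ 0.54460819 -0.06937939  0.14168178] turn 1.535221983449331
```

View pics/w15.png

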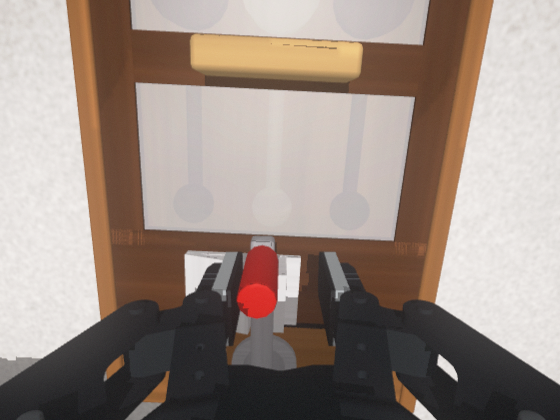

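Resistance is rising (1 → 3.9 → 5 N) while the knob lags the finger and stays down. One more small push should confirm the wall.

```bash
python3 -m creep '{"hand":[34,34,34,34,34],"delta_pos":[[0,0.001,0],[0,0,0],[0,0,0],[0,0,0],[0,0,0]],"turn":[0,0,0,0,0]}' >/dev/null
python3 st.py;python3 kn.py w16.png
```

```text
t 25.7833 yaw 94.55 turn if touching 1.526 rel pivot tool axes [0.097 0.01 ] z 0.12604205919857053 F tool [-1.503 -7.081 -2.064] q6 1.2228512025557108
[0.12011187 0.14100246 0.14256705 0.14280295 0.14326159]
knob [ 0.54489061 -0.06938937  0.14172154] turn 1.5380943342974445
```

The wall is confirmed (7 N, knob nearly stationary). Back off to centre the jaws, then straight up.

```bash
python3 -m creep '{"hand":[34,34,34,34,34],"delta_pos":[[0,-0.002,0],[0,-0.004,0],[0,-0.005,0],[0,0,0],[0,0,0]],"turn":[0,0,0,0,0]}' >/dev/null
python3 st.py
python3 kn.py w17.png
```

```text
t 26.25 yaw 94.59 turn if touching 1.526 rel pivot tool axes [0.097 0.003] z 0.12653146149841235 F tool [-0.53   0.105 -0.378] q6 1.2170989181327978
[0.11617084 0.14073167 0.14259706 0.14284107 0.14322774]
knob [ 0.54353533 -0.0692581   0.14178533] turn 1.524395754664795
```

View pics/w17.png

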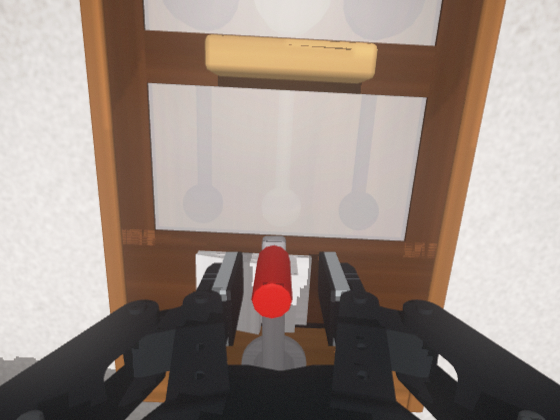

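The knob (272,285) has clearance on both sides. Retract upward.

```bash
python3 -m creep '{"hand":[34,34,34,34,34],"delta_pos":[[0,0,-0.01],[0,0,-0.03],[0,0,-0.04],[0,0,-0.04],[0,0,-0.02]],"turn":[0,0,0,0,0]}' |egrep 'tcp|wrist'
python3 -m creep '{"hand":[34,34,34,34,34],"delta_pos":[[0.03,0,-0.02],[0.04,0,0],[0.03,0,0],[0,0,0],[0,0,0]],"turn":[0,0,0,0,0]}' |egrep 'tcp|wrist'
python3 kn.py w18.png
python3 - <<'E'
from h import *
np.set_printoptions(precision=4,suppress=True)
for n in ["scene","side"]:
    c=env.read_camera(n); save(c,n+"18.png")
    for t,z in [("cover_pull",.074),("latch_knob",.122),("bowl",0),("trivet",0),("masher",0)]:
        for d in env.pinpoint(n,t)[:1]: print(n,t,round(d["score"],2),atz(c,*d["location"],z))
E
```

```text
tcp_pos: [0.5476, -0.0705, 0.243]
wrist_force: [1.1, -0.6, -0.4]
tcp_pos: [0.5398, 0.0105, 0.2551]
wrist_force: [0.6, -0.1, 0.3]
[0.1105787  0.13702437 0.14237988 0.14270747 0.14318296]
knob [ 0.54371283 -0.06851948  0.14165175] turn 1.5267938734595219
scene cover_pull 0.78 [0.5515 0.0182 0.074 ]
scene latch_knob 0.76 [ 0.5335 -0.07    0.122 ]
scene bowl 0.65 [ 0.4905 -0.1526  0.    ]
scene trivet 0.77 [ 0.3754 -0.3499  0.    ]
scene masher 0.84 [ 0.6149 -0.3935  0.    ]
side cover_pull 0.76 [0.542  0.0227 0.074 ]
side latch_knob 0.66 [ 0.5449 -0.0666  0.122 ]
side bowl 0.69 [ 0.4516  0.4352 -0.    ]
side trivet 0.72 [ 0.3879 -0.3651  0.    ]
side masher 0.4 [ 0.6174 -0.3968  0.    ]
```

View pics/w18.png

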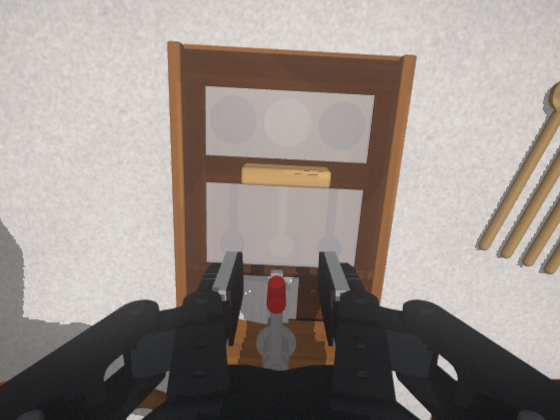

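View pics/scene18.png

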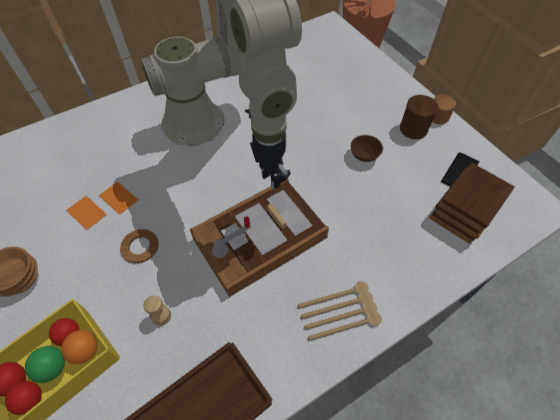

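The scene view shows the cover shut, the knob at (247,222) over the keeper, the robot clear, and the bowl (366,149), trivet and masher unmoved. The scene camera's "bowl" hit at (0.49, -0.15) is a false detection.

```bash
python3 -c "
from workcell import env
print(env.hand_in(), env.get_state()['clock'])"
```

```text
the job is handed in; nothing more can be done
the job is handed in; nothing more can be done
```

I slid the cover shut, swung the latch handle over the cam into the notch until it met the end wall, let go, retracted and handed the job in; no verdict was reported.

- **Cover:** I pushed the pull bar with closed fingers until the rubber stop answered with about 9 N at the wrist. The last pictures put the bar at y = 18 to 23 mm, against 22 mm expected when shut.
- **Latch:** I straddled the knob loosely and turned it with about 4 to 6 N of sideways force on the ramp, slightly above the stated 1 to 4 N. The handle rose about 6 mm at my last reading before the crest, then dropped.
- **End wall:** the force rose from about 1 N to 7 N at roughly 1.53 rad while the knob hardly moved. I then centred the jaws and lifted away.
- **Last checks:** the handle stood at about 1.53 rad with the knob top at 0.143 m, the same as when fully down, to within the cameras' accuracy of about 2 mm. Wrist force was within its usual noise (about 1 N), and the clock was at about 27 s.

- **Disagreement:** the final scene-camera network placed the bowl at (0.49, -0.15), on the case. The picture and the side camera both show it where it started, so I took that as a false detection.
- **Detection scatter:** the trivet's detections shifted by up to about 2 cm between pictures. The pictures show it in place, and the robot never went near it.
- **Rows:** I repeated the first turn in a shell loop of identical typed rows. Every later move was typed out.

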